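# Release the next repair from the intake slope with its bar

### The arm

A 6-joint arm with a two-finger parallel gripper is mounted at the origin on the work surface; the furniture and walls round the work are solid. World frame = base frame: x ahead of the robot, y to its left, z up, the work surface at z = 0. Lengths are in mm, angles in rad, forces in N, time in s.
With the tool pointing down it reaches from about 325 to 900 mm from the base axis. Payload 6.1 kg.
Tool frame: the origin (TCP) lies between the finger pads; the fingertips stand 17 mm ahead of it and the grasp point (between the pads) lies 2 mm behind it; z points along the fingers, y is the line along which they close (so a half turn about z gives the same grasp; the last joint's range is limited). The gripper opens to 87 mm and grips with 3 to 60 N. Pads are 19 mm wide; open, the fingers measure 117 mm over their backs; the gripper's body (75 mm by 190 mm) begins 51 mm behind the grasp point.
Start: joints at [-1.446, 0.22, 1.526, -0, 1.395, -0.126], TCP at [155.105, -605.441, 239.538] pointing down, gripper open.
Joint ranges: [-2.98, 2.98], [-0.91, 2.08], [0.09, 2.57], [-1.24, 4.39], [0.2, 2.65], [-2.68, 2.68]. Speed limits (rad/s): [2.57, 2.57, 3.01, 3.14, 3.14, 3.14].

### API

Orientations are given as a rotation vector (axis times angle).
In Python, from station import r gives the robot as it stands. The module is installed in compiled form; this text tells all that it offers.
- The arm moves only by the tool send_rows, never from a script. Its argument "plan" is a list of rows, each an object of numbers: "hand": the closure, from 0 (fully open) to 1 (shut); "tx", "ty", "tz": the shift along the tool's x, y, z in m; "rx", "ry", "rz": the turn, a rotation vector about the tool's x, y, z in rad. In form: [{"hand": .., "tx": .., "ty": .., "tz": .., "rx": .., "ry": .., "rz": ..}, ...]. A call has 1 to 10 rows; each row shifts and turns the commanded pose from where the row before left it, along the tool's axes as they then stand; what a row does not reach is not made up. A row lasts 1/8 s, in which the tool goes at most 62.5 mm and 10.7 degrees, less where a joint would pass 70% of its speed; a pose out of reach is approached as far as the arm can. A call is refused whole if a number of a shift passes 0.0625 or a number of a turn 0.188, either way. A call with a gripper value outside its range is refused whole. The fingers move at their own pace and stop on an object; "grip_force" is the grip in N (left out, the last holds). Time passes only in rows, so rows that do not move let the fingers close. It gives the time, the measured TCP pose, the force, the opening and the grip force at its end, in the units of the state.
- r.get_obs(): the state, without advancing time (a new reading comes with each control period).
- r.grab_frame(name): name is "scene" or "top" or "wrist"; returns a dict with "frame" (420x560x3 uint8, red, green, blue), "intrinsics" (3x3 intrinsics, pixels), "R" (3x3) and "t" (3): a world point X has camera coordinates R X + t. Camera axes: x right, y down, z forward; pixel columns grow to the right and rows downward; lengths in mm; the calibration is good to about 2 mm. The wrist camera is an equidistant fisheye: a pixel r from the principal point sees the ray r / f radians off the axis. A picture is of the moment at which its call begins. There is no depth.
- r.job_done(): hands the job in; it is judged then, once.
The state is a dict: "time_s": time; "joint_positions": joint angles; "qvel": joint speeds; "joint_efforts": joint torques, N m; "eef_pos": TCP position; "orientation": TCP orientation; "wrist_force": force on the tool from outside, world axes, zero at the start; "moment": the same for the moment, N m; "gripper_width": opening from 0.0 (shut) to 1.0 (fully open); "grasp_force": force on a finger pad.
Only numpy, scipy, OpenCV 4.12 (cv2) and the standard library are available. Lean on these libraries where they do the work, as an engineer would, in place of code of your own. Each camera call takes 0.05 s, during which the arm holds its last target. There are 200 camera calls.

### The job

Let the black mains adapter that waits at the two yellow teeth of the small roller slope roll down by itself to the rubber stop at its foot. Do it by pressing the red thumb piece down: the release bar under the blue guard only drops both teeth when it goes down level, so if one end tips, slide the thumb piece along to where the bar goes down evenly, and keep it down until the adapter has reached the stop. Then let the bar come back up and let go; do not touch the adapter and leave the other things where they are.

Things in the scene. Friction and masses are not known exactly. Their poses are not given: they have to be found in the camera images.
- slope: Fixed roller slope: grey cheeks on a dark base plate, ten free-turning rollers in a lane 158 mm wide, a blue guard over the release bar at its low end. Origin on the table under the middle of the release bar; +x along the lane, uphill (10 degrees), +y along the release bar, z up. Roller tops are 66 mm above the table at x = 0.030 and rise 176 mm per metre of x, up to x = 0.255.
- stop_mid (a point): Middle of the rubber stop across the lane's foot (slope's x = 30 mm), at roller height, 66 mm above the table; the stop stands 17 mm above the rollers. Axes as the slope's.
- guard_top (a point): Middle of the guard's flat top, 101 mm above the table, over the middle of the release bar. The guard is 42 mm (x) by 164 mm (y) and fixed; a slot 15 mm wide and 122 mm long along y lets the thumb piece's stem through. Axes as the slope's.
- bar_mid (a point): Top of the release bar at its middle, under the guard, 84 mm above the table when up. Bar, two arms and two teeth are one rigid steel frame on springs: it goes straight down about 17 mm (about 6 N to start it, 12 N fully down, then a hard stop), springs back up when let go, and also rocks end to end, at most 0.17 rad. +y along the bar (towards end a), z up.
- bar_end_a (a point): Top of the yellow cap on the bar's +y end, sticking out of the guard, 98 mm from the middle, 85 mm above the table when up. The bar rocks about a hidden spring within 30 mm of its middle: pressed off it, the end on the pressed side drops, about 1.4 rad per N m (force x distance from it, less a little friction). Pressing harder tips it more; within about 4 mm of it it goes down level.
- bar_end_b (a point): The same yellow cap on the -y end of the release bar, 98 mm from its middle; the two end points are 196 mm apart and equally high when the bar is level.
- thumb_top (a point): Middle of the top of the red thumb piece, 161 mm above the table when up: a 24 x 24 mm head with flat sides (along slope's x and y), 34 mm high, on a black disc 36 mm in diameter whose upper side is at 127 mm. It pushes the bar down where it stands. Its head swivels freely about slope's x up to 17 degrees, so holding it firmly does not keep the bar level.
- thumb_slide (a joint): Where the thumb piece stands along the bar, m, 0 = bar's middle, + towards end a (slope's +y), -0.045 to 0.045. A drag of about 0.25 N; it stays where it is left and starts near the middle. It can be pinched from above by two flat sides and both slid and pressed while held; slide it with the bar up.
- tooth_a (a point): Middle of the top of the yellow tooth on the +y side: 66 mm from the lane's middle, 148 mm uphill of the bar, 14 mm wide, 6 mm thick. When up it stands 13 mm above the rollers, 100 mm above the table, and holds the adapter. Both teeth must sink below the rollers to let the adapter pass.
- tooth_b (a point): The same tooth on the -y side.
- adapter: Black mains adapter, loose, 150 x 98 x 44 mm, about 0.4 kg. Origin in the middle of its underside; its 150 mm side (x) lies across the lane. It waits uphill of the teeth (slope's x about 0.203) and rolls down by itself in about a second once both teeth are down, to slope's x about 0.078 at the stop. If the bar rises too early the teeth lift or catch it.
- tape_roll: Bystander: roll of yellow tape lying flat, 60 mm across, 18 mm high; origin under its middle.
- solder_spool: Bystander: blue and white spool of solder, 48 mm across, 40 mm high; origin under its middle.
- cover: Bystander: pale grey plastic mouse cover lying on the table, 100 x 62 x 26 mm; origin under its middle.

How it is judged (in metres and radians):
On the way:
1. the bar is pressed down level: both teeth at least 12.5 mm below their raised height (z of each of tooth_a, tooth_b in the frame of slope below 0.0875 m), for 0.1 s.
At the end, for the whole second after the job is handed in: The adapter lies flat on the rollers (z axis within 0.24 rad of vertical; the lane itself leans 0.175) at the foot of the slope, its origin 70 to 84 mm uphill of the bar and under 82 mm above the table, at rest (under 0.02 m/s); the bar is back up, both tooth tops more than 96 mm above the table (x of adapter in the frame of slope between 0.07 and 0.084 m and z of adapter in the frame of slope below 0.082 m and angle between adapter's own z axis and vertical below 0.24 rad and linear speed of adapter below 0.02 m/s and z of each of tooth_a, tooth_b in the frame of slope above 0.096 m); the robot touches nothing.
It fails at once if the robot touches the adapter (contact force between any of the fingers, the arm and adapter above 0.5 N).
It fails at once if a bystander (tape roll, solder spool or mouse cover) is moved more than 15 mm (distance of any of tape_roll, solder_spool, cover from where it was at the start of the episode above 0.015 m).
It also fails if it takes over 51 s, if anything falls off the work surface, if the arm or the gripper's body presses on something with over 40 N, if the wrist force passes 120 N, or if a joint passes its speed limit or range.

## Working session

There is one attempt and no reset: what is moved stays moved. The work goes in short steps, Python scripts to look and compute and a tool call to move; the robot and the scene stay as the last step left them, time stands still between calls to the robot, and variables do not carry over. Pictures are saved under pics/ and viewed, at most 10 in all, crops included, and the job is handed in when it is done.

Besides the shell and the picture viewer there is one more tool, called as name(argument=value, ...), one argument or row to a line, values as JSON. send_rows: Moves the arm, as the interface text tells. Its arguments: {"type":"object","properties":{"plan":{"type":"array","items":{"type":"object","properties":{"hand":{"type":"number"},"tx":{"type":"number"},"ty":{"type":"number"},"tz":{"type":"number"},"rx":{"type":"number"},"ry":{"type":"number"},"rz":{"type":"number"}}}},"grip_force":{"type":"number"}},"required":["plan"]}

```bash
mkdir -p pics
cat > h.py <<'E'
import numpy as np, cv2
from station import r
def grab(name,fn=None):
    d=r.grab_frame(name)
    if fn: cv2.imwrite('pics/'+fn,cv2.cvtColor(d['frame'],cv2.COLOR_RGB2BGR))
    return d
def ray(d,u,v,fish=False):
    K=np.array(d['intrinsics']);R=np.array(d['R']);t=np.array(d['t']).ravel()
    x=(u-K[0,2])/K[0,0];y=(v-K[1,2])/K[1,1]
    if fish:
        th=np.hypot(x,y);k=np.sin(th)/th if th>1e-9 else 1
        c=np.array([x*k,y*k,np.cos(th)])
    else: c=np.array([x,y,1.])
    return -R.T@t, R.T@c
def onz(d,u,v,z,fish=False):
    o,w=ray(d,u,v,fish); return o+w*(z-o[2])/w[2]
def blobs(d,kind,amin=15):
    h=cv2.cvtColor(d['frame'],cv2.COLOR_RGB2HSV)
    H,S,V=[h[...,i].astype(int) for i in range(3)]
    m={'red':((H<8)|(H>172))&(S>140)&(V>80),'yel':(H>20)&(H<35)&(S>120)&(V>100),'blue':(H>95)&(H<125)&(S>120)&(V>60)}[kind]
    n,_,st,c=cv2.connectedComponentsWithStats(m.astype('uint8'))
    return [(c[i].round(1).tolist(),st[i].tolist()) for i in range(1,n) if st[i,4]>=amin]
E
python3 - <<'E'
from h import *
o=r.get_obs();print(o)
a=grab('scene','s0.png');b=grab('top','t0.png')
for d in(a,b):
    print((-np.array(d['R']).T@np.array(d['t']).ravel()).round())
    for k in('red','yel','blue'):print(k,blobs(d,k))
E
```

```text
{'time_s': 0.0, 'joint_positions': array([-1.44613881e+00,  2.21211202e-01,  1.52760965e+00, -4.64788954e-06,
        1.39471247e+00, -1.26090250e-01]), 'qvel': array([-1.62928053e-03,  6.89165350e-06, -5.42718430e-04,  1.42292326e-03,
       -6.30503486e-04, -9.99267813e-04]), 'joint_efforts': array([-1.48369618e-03, -4.94613433e+01, -3.87374318e+01,  6.98558078e-02,
        5.75125893e-02, -1.34814945e-04]), 'eef_pos': array([ 155.00691473, -604.86309273,  238.44725266]), 'orientation': array([-3.11500864e+00, -3.92601220e-01,  4.99988434e-06]), 'wrist_force': array([0.02332867, 0.54314339, 0.49447896]), 'moment': array([-0.0392139 , -0.04074787, -0.01261125]), 'grasp_force': 0.0, 'gripper_width': 1.0004892469187603}
[ 16. 801. 714.]
red [([401.7, 4.4], [400, 0, 6, 11, 20]), ([439.1, 2.1], [437, 0, 6, 6, 15]), ([429.1, 4.4], [425, 2, 8, 5, 16]), ([473.2, 19.4], [466, 4, 17, 28, 250]), ([425.9, 14.8], [423, 11, 6, 9, 20]), ([399.2, 29.0], [395, 25, 11, 11, 32]), ([129.4, 34.2], [115, 31, 32, 8, 149]), ([400.8, 37.2], [398, 33, 7, 10, 20]), ([392.5, 59.1], [391, 54, 6, 12, 18]), ([39
[... 1355 characters left out ...]
.8, 298.1], [134, 291, 19, 16, 101]), ([57.3, 318.8], [44, 302, 27, 33, 284]), ([140.2, 322.4], [130, 314, 18, 19, 41]), ([81.8, 327.4], [75, 316, 17, 24, 52]), ([361.9, 352.7], [299, 320, 127, 57, 4122]), ([140.5, 335.9], [135, 335, 11, 3, 21]), ([311.3, 338.0], [306, 335, 11, 7, 25]), ([436.5, 396.7], [305, 362, 255, 58, 9738]), ([25.9, 388.8], [0, 370, 46, 49, 582]), ([25.8, 408.6], [23, 403, 7, 11, 24]), ([6.5, 408.3], [3, 404, 9, 10, 31]), ([417.8, 415.6], [391, 407, 43, 13, 231]), ([9.7, 416.1], [7, 413, 7, 7, 20])]
yel [([287.6, 182.3], [284, 179, 8, 8, 44]), ([376.4, 181.3], [373, 178, 8, 7, 20]), ([371.9, 212.2], [369, 208, 9, 9, 16]), ([323.4, 253.6], [320, 250, 8, 8, 47])]
blue []
```

```bash
python3 -c "
import cv2,numpy as np
a=cv2.imread('pics/s0.png');b=cv2.imread('pics/t0.png')
cv2.imwrite('pics/st.png',cv2.resize(np.hstack([a,b]),(800,300),interpolation=cv2.INTER_AREA))"
```

```text
(no output)
```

View pics/t0.png

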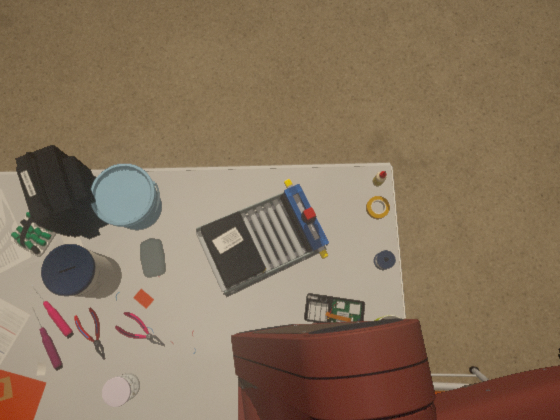

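View pics/s0.png

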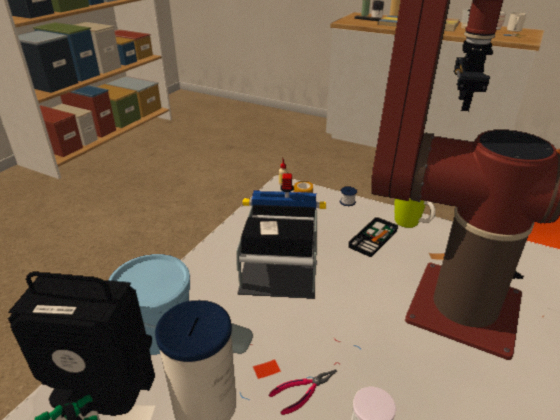

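The top view shows the slope with its yellow caps at (288,182) and (323,254), the red thumb piece at (309,213), the adapter at (228,240), tape at (377,207) and spool at (385,260). The scene view shows the slope from its uphill side.

Run:
```python
from h import *
d=grab('top')
P=lambda u,v,z:onz(d,u,v,z)
c1=P(287.6,182.3,85);c2=P(323.4,253.6,85);th=P(309.2,213,155)
ad=P(228,240,125)
m=(c1+c2)/2;e=c1-c2;L=np.linalg.norm(e[:2]);e/=L
up=ad-m
x=np.array([e[1],-e[0]])
if x@up[:2]<0:x=-x
y=np.array([-x[1],x[0]])
print('caps',c1,c2,L,'mid',m,'thumb',th,'adapter',ad)
print('slope x',x,'y',y,'yaw',np.arctan2(x[1],x[0]))
print('thumb in slope',(th-m)[:2]@x,(th-m)[:2]@y)
for n,u,v,z in(('tape',377,207,9),('spool',385,260,30),('cover',152,258,20),('lipstick',381,176,30)):
    q=P(u,v,z);print(n,q,(q-m)[:2]@x,(q-m)[:2]@y)
import scipy.spatial.transform as T
o=r.get_obs();print(T.Rotation.from_rotvec(o['orientation']).as_matrix().round(3))
```

```text
caps [562.57582844 -32.01953891  85.        ] [ 382.89127197 -111.39634143   85.        ] 196.43629148582247 mid [472.73355021 -71.70794017  85.        ] thumb [467.69099051 -75.36275507 155.        ] adapter [415.36546707 112.80847394 125.        ]
slope x [-0.4040842   0.91472179] y [-0.91472179 -0.4040842 ] yaw 1.986773761603415
thumb in slope -1.3055201185116236 6.089392210913338
tape [ 511.51572121 -267.67184373    9.        ] -194.92371565366312 43.71102108124753
spool [ 369.66715073 -271.79042241   30.        ] -141.37230260104252 175.12725218842456
cover [391.93094181 314.43168341  20.        ] 385.86138597391425 -82.12101578697593
lipstick [ 589.54377866 -279.44065709   30.        ] -237.21881119048166 -22.907351836896048
[[ 0.969  0.248 -0.   ]
 [ 0.248 -0.969  0.002]
 [ 0.    -0.002 -1.   ]]
```

send_rows(
  plan=[
    {"hand": 0,"tx": 0.04,"ty": -0.04},
    {"hand": 0,"tx": 0.04,"ty": -0.04},
    {"hand": 0,"tx": 0.04,"ty": -0.04},
    {"hand": 0,"tx": 0.04,"ty": -0.04},
    {"hand": 0,"tx": 0.04,"ty": -0.04},
    {"hand": 0,"tx": 0.04,"ty": -0.04},
    {"hand": 0,"tx": 0.04,"ty": -0.04},
    {"hand": 0,"tx": 0.04,"ty": -0.04},
    {"hand": 0,"tx": 0.04,"ty": -0.04},
    {"hand": 0,"tx": 0.035,"ty": -0.036},
  ],
  grip_force=40,
)

```text
validation failed for argument at $.pl...
```

send_rows(
  plan=[
    {"hand": 0,"rz": -0.1735},
    {"hand": 0,"rz": -0.1735},
    {"hand": 0,"rz": -0.1735},
    {"hand": 0,"rz": -0.1735},
    {"hand": 0,"rz": -0.1735},
    {"hand": 0,"rz": -0.1735},
    {"hand": 0,"rz": -0.1735},
    {"hand": 0,"rz": -0.1735},
    {"hand": 0,"rz": -0.1735},
    {"hand": 0,"rz": -0.1735},
  ],
)

```text
validation failed for argument at $.pl...
```

```bash
cat >> h.py <<'E'
import scipy.spatial.transform as T
def pose():
    o=r.get_obs();return o,np.array(o['eef_pos']),T.Rotation.from_rotvec(o['orientation']).as_matrix()
E
python3 - <<'E'
from h import *
d=grab('wrist','w0.png');o,p,M=pose()
print(o['time_s'],p.round(1),M.round(3).tolist(),o['joint_positions'].round(2),o['wrist_force'])
for k in('red','yel','blue'):print(k,blobs(d,k,40))
for n in('scene','top'):
    e=grab(n); print(n,[b for b in blobs(e,'red',10)+blobs(e,'yel',10) if 180<b[0][0]<400 and 150<b[0][1]<270])
E
```

```text
0.2 [ 155.1 -605.1  238.8] [[0.969, 0.248, -0.0], [0.248, -0.969, 0.001], [0.0, -0.001, -1.0]] [-1.45  0.22  1.53 -0.    1.39 -0.13] [0.15317452 0.07948225 0.15486528]
red []
yel []
blue []
scene [([282.4, 164.4], [280, 159, 6, 10, 32]), ([374.4, 164.2], [373, 159, 4, 11, 14]), ([286.9, 176.0], [283, 173, 9, 7, 60]), ([284.6, 184.2], [282, 181, 8, 5, 12]), ([286.7, 187.4], [282, 187, 9, 2, 14]), ([279.8, 177.6], [279, 174, 3, 8, 16]), ([245.4, 201.5], [242, 198, 8, 8, 51]), ([322.5, 204.8], [320, 201, 6, 8, 44])]
top [([382.4, 174.1], [380, 171, 6, 7, 31]), ([309.1, 213.2], [304, 208, 11, 12, 93]), ([287.6, 182.3], [284, 179, 8, 8, 44]), ([376.1, 181.0], [373, 178, 8, 7, 18]), ([384.3, 212.9], [380, 208, 8, 9, 16]), ([323.4, 253.6], [320, 250, 8, 8, 47])]
```

View pics/w0.png

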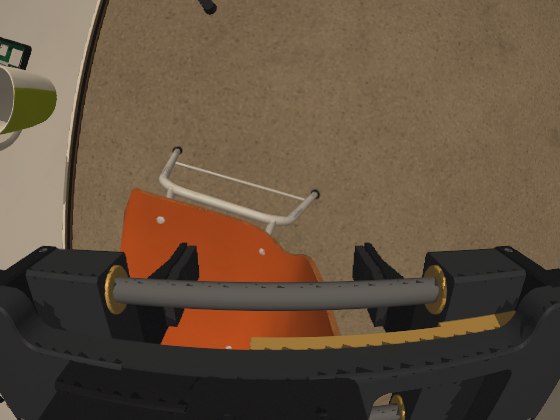

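The wrist view only shows the start place (a chair beside the table), because the moves were refused, most likely since rows need all seven keys. I'll resend them complete.

send_rows(
  plan=[
    {"hand": 0,"tx": 0.04,"ty": -0.04,"tz": 0,"rx": 0,"ry": 0,"rz": 0},
    {"hand": 0,"tx": 0.04,"ty": -0.04,"tz": 0,"rx": 0,"ry": 0,"rz": 0},
    {"hand": 0,"tx": 0.04,"ty": -0.04,"tz": 0,"rx": 0,"ry": 0,"rz": 0},
    {"hand": 0,"tx": 0.04,"ty": -0.04,"tz": 0,"rx": 0,"ry": 0,"rz": 0},
    {"hand": 0,"tx": 0.04,"ty": -0.04,"tz": 0,"rx": 0,"ry": 0,"rz": 0},
    {"hand": 0,"tx": 0.04,"ty": -0.04,"tz": 0,"rx": 0,"ry": 0,"rz": 0},
    {"hand": 0,"tx": 0.04,"ty": -0.04,"tz": 0,"rx": 0,"ry": 0,"rz": 0},
    {"hand": 0,"tx": 0.04,"ty": -0.04,"tz": 0,"rx": 0,"ry": 0,"rz": 0},
    {"hand": 0,"tx": 0.04,"ty": -0.04,"tz": 0,"rx": 0,"ry": 0,"rz": 0},
    {"hand": 0,"tx": 0.04,"ty": -0.04,"tz": 0,"rx": 0,"ry": 0,"rz": 0},
  ],
  grip_force=40,
)

```text
time_s: 1.55
eef_pos: [444.1, -117.0, 239.9]
orientation: [3.116, 0.393, 0.001]
wrist_force: [0.9, -1.1, -0.5]
gripper_width: 1.001
grasp_force: 0.0
```

send_rows(
  plan=[
    {"hand": 0,"tx": 0.034,"ty": -0.035,"tz": 0,"rx": 0,"ry": 0,"rz": 0},
    {"hand": 0,"tx": 0,"ty": 0,"tz": 0,"rx": 0,"ry": 0,"rz": -0.185},
    {"hand": 0,"tx": 0,"ty": 0,"tz": 0,"rx": 0,"ry": 0,"rz": -0.185},
    {"hand": 0,"tx": 0,"ty": 0,"tz": 0,"rx": 0,"ry": 0,"rz": -0.185},
    {"hand": 0,"tx": 0,"ty": 0,"tz": 0,"rx": 0,"ry": 0,"rz": -0.185},
    {"hand": 0,"tx": 0,"ty": 0,"tz": 0,"rx": 0,"ry": 0,"rz": -0.185},
    {"hand": 0,"tx": 0,"ty": 0,"tz": 0,"rx": 0,"ry": 0,"rz": -0.185},
    {"hand": 0,"tx": 0,"ty": 0,"tz": 0,"rx": 0,"ry": 0,"rz": -0.185},
    {"hand": 0,"tx": 0,"ty": 0,"tz": 0,"rx": 0,"ry": 0,"rz": -0.185},
    {"hand": 0,"tx": 0,"ty": 0,"tz": 0,"rx": 0,"ry": 0,"rz": -0.185},
  ],
)

```text
time_s: 2.8
eef_pos: [467.5, -76.3, 239.6]
orientation: [1.799, 2.575, 0.0]
wrist_force: [0.7, -0.5, -0.6]
gripper_width: 0.999
grasp_force: 0.0
```

Run:
```python
from h import *
d=grab('wrist','w1.png');o,p,M=pose()
print(o['time_s'],p.round(1),M.round(3).tolist(),o['joint_positions'].round(2),o['wrist_force'])
for k in('red','yel','blue'):print(k,blobs(d,k,40))
e=grab('scene'); print([b for b in blobs(e,'red',10)+blobs(e,'yel',10) if 180<b[0][0]<400 and 150<b[0][1]<270])
```

```text
2.85 [467.5 -76.3 239.6] [[-0.351, 0.936, 0.0], [0.936, 0.351, -0.0], [-0.0, 0.0, -1.0]] [-0.33 -0.15  1.91 -0.    1.38 -0.69] [ 0.43892515  0.27173045 -0.93254332]
red [([30.1, 57.7], [0, 0, 64, 118, 3418]), ([276.1, 222.0], [260, 206, 33, 33, 972]), ([553.2, 417.0], [545, 414, 15, 6, 69])]
yel [([347.4, 40.1], [340, 37, 16, 7, 105]), ([201.9, 49.7], [191, 46, 26, 8, 148]), ([382.0, 190.1], [372, 181, 19, 19, 295]), ([183.3, 202.6], [175, 193, 18, 20, 297]), ([53.7, 235.1], [21, 222, 57, 27, 933])]
blue [([284.6, 199.3], [193, 174, 179, 55, 4850])]
[([282.5, 164.6], [280, 160, 6, 9, 32]), ([286.7, 178.2], [282, 173, 10, 13, 90]), ([286.4, 187.4], [282, 187, 9, 2, 16]), ([279.7, 177.8], [279, 174, 3, 9, 15]), ([397.3, 205.8], [394, 190, 10, 35, 200]), ([245.5, 201.5], [242, 198, 8, 8, 54]), ([322.5, 204.8], [319, 201, 7, 8, 45])]
```

View pics/w1.png

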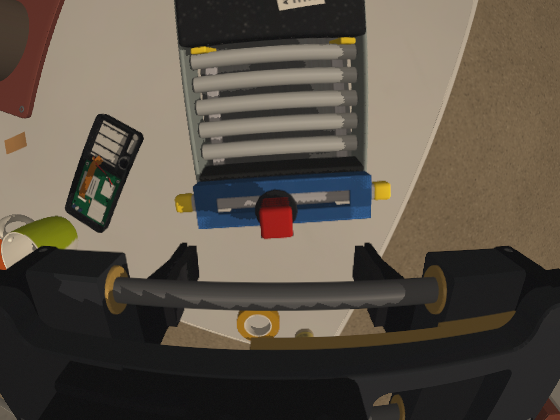

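The wrist view shows the thumb head at (276,222), caps at (183,203) (end a) and (382,190) (end b), teeth at (202,50) and (347,40), all up.

Run:
```python
from h import *
d=grab('wrist');o,p,M=pose()
B=lambda k,u,v:min(blobs(d,k,40),key=lambda b:(b[0][0]-u)**2+(b[0][1]-v)**2)[0]
a=onz(d,*B('yel',183,203),82,True);b=onz(d,*B('yel',382,190),82,True)
ta=onz(d,*B('yel',202,49),98,True);tb=onz(d,*B('yel',347,40),98,True)
h=cv2.cvtColor(d['frame'],cv2.COLOR_RGB2HSV).astype(int)
c=d['frame'][200:245,255:300]
for rr in range(204,242,3): print(rr,d['frame'][rr,256:298:4,0].tolist())
m=(a+b)/2;y=(a-b)[:2]/np.linalg.norm((a-b)[:2]);x=np.array([y[1],-y[0]])
print(a,b,np.linalg.norm(a-b),'m',m,'y',y)
for n,q in(('ta',ta),('tb',tb)):print(n,q,(q-m)[:2]@x,(q-m)[:2]@y)
for u,v in((276,222),(276.5,212),(276.5,236)):
  q=onz(d,u,v,161,True);print('thumb',u,v,q,(q-m)[:2]@x,(q-m)[:2]@y)
ye=-M[:2,1];print('turn world ccw needed',np.arctan2(ye[0]*y[1]-ye[1]*y[0],ye@y))
```

```text
204 [22, 25, 50, 60, 63, 64, 50, 57, 55, 31, 51]
207 [22, 33, 67, 70, 81, 84, 88, 96, 109, 31, 41]
210 [23, 87, 120, 127, 134, 139, 142, 145, 154, 32, 38]
213 [22, 96, 150, 152, 153, 156, 156, 156, 161, 53, 36]
216 [28, 92, 152, 153, 153, 155, 155, 156, 160, 79, 37]
219 [38, 88, 151, 153, 153, 154, 155, 156, 158, 99, 39]
222 [39, 82, 151, 152, 154, 154, 155, 156, 158, 112, 40]
225 [66, 65, 152, 152, 153, 154, 155, 156, 158, 160, 166]
228 [166, 147, 152, 153, 152, 153, 155, 155, 157, 165, 167]
231 [165, 157, 149, 152, 152, 153, 154, 155, 157, 164, 167]
234 [164, 157, 142, 152, 152, 153, 155, 156, 157, 161, 167]
237 [166, 159, 130, 143, 141, 142, 150, 159, 160, 167, 167]
240 [166, 166, 165, 165, 166, 166, 167, 166, 166, 167, 166]
[ 382.77888948 -111.51949227   82.        ] [562.91730077 -31.76831662  82.        ] 197.00278485856614 m [472.84809512 -71.64390444  82.        ] y [-0.91439525 -0.40482258]
ta [358.15109011  32.7811728   98.        ] 141.91773241856527 62.60476772458031
tb [475.41228667  85.33931748  98.        ] 142.50667028321396 -65.89503750602194
thumb 276 222 [466.6529056  -73.82349842 161.        ] 0.514942225019434 6.547200749336675
thumb 276.5 212 [464.4155772  -66.58544196 161.        ] 8.039107749990642 5.662874526777959
thumb 276.5 236 [470.69540948 -83.91273619 161.        ] -10.347105749907321 6.935105656302075
turn world ccw needed 0.07504104691813657
```

send_rows(
  plan=[
    {"hand": 0,"tx": 0.002,"ty": 0,"tz": 0.0,"rx": 0,"ry": 0,"rz": -0.075},
    {"hand": 0,"tx": 0,"ty": 0,"tz": 0.03,"rx": 0,"ry": 0,"rz": 0},
    {"hand": 0,"tx": 0,"ty": 0,"tz": 0.03,"rx": 0,"ry": 0,"rz": 0},
    {"hand": 0,"tx": 0,"ty": 0,"tz": 0.02,"rx": 0,"ry": 0,"rz": 0},
    {"hand": 0,"tx": 0,"ty": 0,"tz": 0.01,"rx": 0,"ry": 0,"rz": 0},
    {"hand": 1,"tx": 0,"ty": 0,"tz": 0,"rx": 0,"ry": 0,"rz": 0},
    {"hand": 1,"tx": 0,"ty": 0,"tz": 0,"rx": 0,"ry": 0,"rz": 0},
    {"hand": 1,"tx": 0,"ty": 0,"tz": 0,"rx": 0,"ry": 0,"rz": 0},
    {"hand": 1,"tx": 0,"ty": 0,"tz": 0,"rx": 0,"ry": 0,"rz": 0},
    {"hand": 1,"tx": 0,"ty": 0,"tz": 0,"rx": 0,"ry": 0,"rz": 0},
  ],
  grip_force=40,
)

```text
time_s: 4.2
eef_pos: [467.0, -74.5, 149.8]
orientation: [1.71, 2.635, 0.0]
wrist_force: [0.4, 0.4, -0.2]
gripper_width: 0.517
grasp_force: 0.0
```

```bash
cat >> h.py <<'E'
def look(fn=None):
    d=grab('wrist',fn);e=grab('scene');o,p,M=pose()
    print('t',o['time_s'],'p',p.round(1),'F',np.round(o['wrist_force'],2),'mom',np.round(o['moment'],2),'w',round(o['gripper_width']*87,1),'g',o['grasp_force'])
    m=np.array([472.8,-71.6]);y=np.array([-.9144,-.4048]);q=(p[:2]-m);print('tcp in slope x %.1f y %.1f'%(q@[y[1],-y[0]],q@y))
    print('wrist yel',[b for b in blobs(d,'yel',25)])
    print('scene yel',[b for b in blobs(e,'yel',10) if 230<b[0][0]<335 and 185<b[0][1]<225])
    return d,e
E
python3 -c "
from h import *
look('w2.png')"
```

```text
t 4.3 p [466.9 -74.5 149.6] F [0.32 0.61 0.3 ] mom [ 0.02 -0.16  0.01] w 36.9 g 0.0
tcp in slope x -0.2 y 6.5
wrist yel [([185.2, 19.3], [169, 13, 39, 13, 341]), ([386.1, 22.1], [362, 16, 41, 13, 338]), ([150.6, 228.3], [139, 216, 24, 26, 511]), ([417.0, 228.5], [406, 216, 22, 25, 468]), ([14.2, 244.7], [0, 225, 36, 45, 1165])]
scene yel [([245.5, 201.3], [242, 198, 8, 8, 51]), ([322.3, 205.0], [319, 201, 7, 8, 43])]
```

View pics/w2.png

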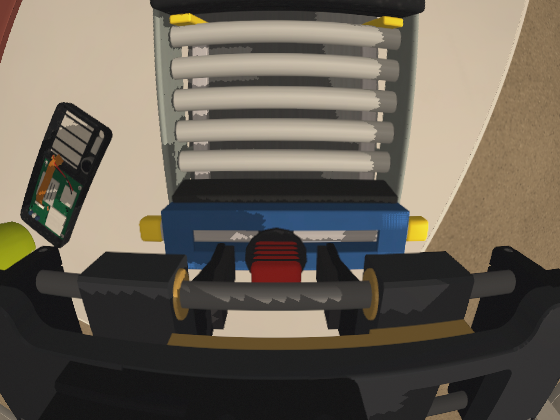

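The wrist view shows the red head at (276,260), centred between the closing fingers, with caps level at (151,228) and (417,228). I'll finish closing and press gently.

send_rows(
  plan=[
    {"hand": 1,"tx": 0,"ty": 0,"tz": 0,"rx": 0,"ry": 0,"rz": 0},
    {"hand": 1,"tx": 0,"ty": 0,"tz": 0,"rx": 0,"ry": 0,"rz": 0},
    {"hand": 1,"tx": 0,"ty": 0,"tz": 0,"rx": 0,"ry": 0,"rz": 0},
    {"hand": 1,"tx": 0,"ty": 0,"tz": 0.002,"rx": 0,"ry": 0,"rz": 0},
    {"hand": 1,"tx": 0,"ty": 0,"tz": 0.002,"rx": 0,"ry": 0,"rz": 0},
    {"hand": 1,"tx": 0,"ty": 0,"tz": 0,"rx": 0,"ry": 0,"rz": 0},
    {"hand": 1,"tx": 0,"ty": 0,"tz": 0,"rx": 0,"ry": 0,"rz": 0},
  ],
)

```text
time_s: 5.18
eef_pos: [467.1, -74.4, 145.7]
orientation: [1.709, 2.635, 0.0]
wrist_force: [-0.1, 1.1, 4.7]
gripper_width: 0.272
grasp_force: 40.0
```

```bash
python3 -c "
from h import *
look('w3.png')"
```

```text
t 5.275 p [467.  -74.4 145.7] F [-0.04  1.45  3.24] mom [ 0.13 -0.   -0.03] w 23.9 g 40.00080708414316
tcp in slope x -0.2 y 6.4
wrist yel [([386.9, 19.8], [366, 13, 37, 14, 344]), ([182.7, 20.4], [169, 15, 35, 12, 261]), ([151.2, 225.7], [142, 213, 19, 26, 402]), ([419.7, 232.6], [408, 219, 24, 27, 524]), ([13.4, 245.6], [0, 226, 34, 44, 1078])]
scene yel [([246.0, 200.0], [243, 197, 7, 8, 48]), ([322.4, 208.9], [319, 206, 7, 7, 41])]
```

```bash
cat >> h.py <<'E'
def tilt(e):
    K=np.array(e['intrinsics']);R=np.array(e['R']);t=np.array(e['t']).ravel()
    pr=lambda X:(lambda c:(K@c/c[2])[:2])(R@np.array(X)+t)
    A=[382.8,-111.5];Bq=[562.9,-31.8];z=[]
    for n,P,v0,u0 in(('a',A,204.9,322.4),('b',Bq,201.5,245.4)):
        s=(pr(P+[90])-pr(P+[80]))[1]/10
        c=[b for b in blobs(e,'yel',10) if abs(b[0][0]-u0)<8 and abs(b[0][1]-v0)<20]
        z.append((c[0][0][1]-v0)/s if c else np.nan)
    print('cap dz a,b',np.round(z,1),'tilt (a down +)',(z[1]-z[0])/196)
E
python3 -c "
from h import *
tilt(grab('scene'))"
```

```text
cap dz a,b [-12.1   4.6] tilt (a down +) 0.08513169176276328
```

Pressing at y≈6 drops end a by 0.085 rad at about 4 N, so the spring lies about 15 mm towards end b. I'll lift, slide and press again.

send_rows(
  plan=[
    {"hand": 1,"tx": 0,"ty": 0,"tz": -0.004,"rx": 0,"ry": 0,"rz": 0},
    {"hand": 1,"tx": 0,"ty": 0,"tz": 0,"rx": 0,"ry": 0,"rz": 0},
    {"hand": 1,"tx": 0,"ty": 0.008,"tz": 0,"rx": 0,"ry": 0,"rz": 0},
    {"hand": 1,"tx": 0,"ty": 0.008,"tz": 0,"rx": 0,"ry": 0,"rz": 0},
    {"hand": 1,"tx": 0,"ty": 0,"tz": 0,"rx": 0,"ry": 0,"rz": 0},
    {"hand": 1,"tx": 0,"ty": 0,"tz": 0.002,"rx": 0,"ry": 0,"rz": 0},
    {"hand": 1,"tx": 0,"ty": 0,"tz": 0.002,"rx": 0,"ry": 0,"rz": 0},
    {"hand": 1,"tx": 0,"ty": 0,"tz": 0,"rx": 0,"ry": 0,"rz": 0},
    {"hand": 1,"tx": 0,"ty": 0,"tz": 0,"rx": 0,"ry": 0,"rz": 0},
  ],
)

```text
time_s: 6.45
eef_pos: [481.8, -67.9, 146.2]
orientation: [1.709, 2.635, 0.001]
wrist_force: [-1.0, 0.9, 5.3]
gripper_width: 0.271
grasp_force: 40.0
```

```bash
python3 -c "
from h import *
tilt(look('w4.png')[1])"
```

```text
t 6.55 p [481.8 -68.  146.2] F [-0.63  0.93  4.27] mom [ 0.19  0.02 -0.01] w 23.7 g 40.00127015635371
tcp in slope x -0.3 y -9.7
wrist yel [([363.4, 17.9], [345, 12, 34, 13, 322]), ([160.3, 22.8], [146, 18, 37, 11, 278]), ([130.6, 226.4], [123, 214, 17, 25, 342]), ([398.4, 230.7], [387, 218, 24, 26, 547]), ([9.4, 244.3], [0, 224, 25, 46, 744])]
scene yel [([246.0, 201.2], [242, 198, 8, 8, 52]), ([322.3, 207.9], [319, 205, 7, 7, 42])]
cap dz a,b [-9.1  0.9] tilt (a down +) 0.05101080509535136
```

send_rows(
  plan=[
    {"hand": 1,"tx": 0,"ty": 0,"tz": -0.004,"rx": 0,"ry": 0,"rz": 0},
    {"hand": 1,"tx": 0,"ty": 0,"tz": 0,"rx": 0,"ry": 0,"rz": 0},
    {"hand": 1,"tx": 0,"ty": 0.006,"tz": 0,"rx": 0,"ry": 0,"rz": 0},
    {"hand": 1,"tx": 0,"ty": 0.006,"tz": 0,"rx": 0,"ry": 0,"rz": 0},
    {"hand": 1,"tx": 0,"ty": 0,"tz": 0,"rx": 0,"ry": 0,"rz": 0},
    {"hand": 1,"tx": 0,"ty": 0,"tz": 0.002,"rx": 0,"ry": 0,"rz": 0},
    {"hand": 1,"tx": 0,"ty": 0,"tz": 0.002,"rx": 0,"ry": 0,"rz": 0},
    {"hand": 1,"tx": 0,"ty": 0,"tz": 0,"rx": 0,"ry": 0,"rz": 0},
    {"hand": 1,"tx": 0,"ty": 0,"tz": 0,"rx": 0,"ry": 0,"rz": 0},
  ],
)

```text
time_s: 7.68
eef_pos: [493.0, -63.0, 146.4]
orientation: [1.709, 2.635, 0.001]
wrist_force: [-0.8, 0.7, 6.7]
gripper_width: 0.27
grasp_force: 40.0
```

```bash
python3 -c "
from h import *
tilt(look('w5.png')[1])"
```

```text
t 7.775 p [492.9 -63.  146.4] F [-0.05  1.27  5.61] mom [ 0.2   0.   -0.01] w 23.7 g 40.00133318826556
tcp in slope x -0.3 y -21.9
wrist yel [([346.1, 17.1], [328, 11, 33, 13, 299]), ([144.0, 23.8], [128, 18, 41, 12, 314]), ([114.5, 228.3], [106, 216, 18, 25, 362]), ([381.7, 229.0], [370, 217, 24, 25, 536]), ([6.7, 242.6], [0, 225, 19, 38, 470])]
scene yel [([245.5, 202.6], [242, 199, 8, 8, 53]), ([322.4, 205.9], [320, 203, 6, 7, 41])]
cap dz a,b [-3.  -3.4] tilt (a down +) -0.0016698000858713783
```

Level at y ≈ −22. Pressing further, with a check halfway.

send_rows(
  plan=[
    {"hand": 1,"tx": 0,"ty": 0,"tz": 0.002,"rx": 0,"ry": 0,"rz": 0},
    {"hand": 1,"tx": 0,"ty": 0,"tz": 0.002,"rx": 0,"ry": 0,"rz": 0},
    {"hand": 1,"tx": 0,"ty": 0,"tz": 0.002,"rx": 0,"ry": 0,"rz": 0},
    {"hand": 1,"tx": 0,"ty": 0,"tz": 0,"rx": 0,"ry": 0,"rz": 0},
  ],
)

```text
time_s: 8.28
eef_pos: [493.2, -63.0, 140.7]
orientation: [1.709, 2.634, 0.002]
wrist_force: [-0.4, 1.8, 7.3]
gripper_width: 0.277
grasp_force: 40.0
```

```bash
python3 -c "
from h import *
tilt(look('w6.png')[1])"
```

```text
t 8.375 p [493.2 -63.  140.8] F [-0.68  0.97  8.61] mom [ 0.35  0.08 -0.02] w 23.5 g 40.001987256109715
tcp in slope x -0.4 y -22.2
wrist yel [([346.4, 16.2], [330, 11, 30, 11, 248]), ([141.2, 23.2], [128, 18, 35, 12, 247]), ([112.2, 228.5], [106, 216, 14, 24, 262]), ([381.9, 228.9], [371, 216, 23, 26, 520]), ([5.5, 244.0], [0, 226, 16, 37, 359])]
scene yel [([245.8, 204.4], [242, 201, 8, 8, 55]), ([322.1, 208.0], [319, 205, 7, 7, 45])]
cap dz a,b [-9.4 -8.8] tilt (a down +) 0.0027598154921350685
```

Still level at about 9 mm down. I'll press fully and hold.

send_rows(
  plan=[
    {"hand": 1,"tx": 0,"ty": 0,"tz": 0.003,"rx": 0,"ry": 0,"rz": 0},
    {"hand": 1,"tx": 0,"ty": 0,"tz": 0.003,"rx": 0,"ry": 0,"rz": 0},
    {"hand": 1,"tx": 0,"ty": 0,"tz": 0.002,"rx": 0,"ry": 0,"rz": 0},
    {"hand": 1,"tx": 0,"ty": 0,"tz": 0,"rx": 0,"ry": 0,"rz": 0},
    {"hand": 1,"tx": 0,"ty": 0,"tz": 0,"rx": 0,"ry": 0,"rz": 0},
    {"hand": 1,"tx": 0,"ty": 0,"tz": 0,"rx": 0,"ry": 0,"rz": 0},
  ],
)

```text
time_s: 9.12
eef_pos: [493.6, -62.9, 133.3]
orientation: [1.708, 2.634, 0.003]
wrist_force: [-0.6, 2.3, 9.7]
gripper_width: 0.271
grasp_force: 40.0
```

```bash
python3 -c "
from h import *
tilt(look('w7.png')[1])"
```

```text
t 9.225 p [493.6 -62.9 133.3] F [-1.94  1.63 10.85] mom [0.44 0.2  0.02] w 23.7 g 40.002616150304675
tcp in slope x -0.5 y -22.5
wrist yel [([109.1, 228.6], [106, 216, 8, 24, 117]), ([383.3, 229.3], [374, 217, 20, 25, 424]), ([4.0, 246.3], [0, 231, 12, 30, 227])]
scene yel [([246.0, 206.4], [242, 203, 8, 8, 51]), ([322.2, 210.6], [319, 208, 7, 7, 42])]
cap dz a,b [-17.3 -14.9] tilt (a down +) 0.011800939880966503
```

View pics/w7.png

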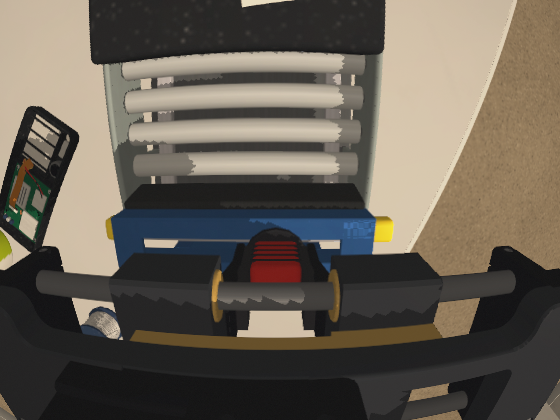

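The adapter's front edge (about row 60) has come past the teeth and is rolling, and the bar is down and nearly level. I'll press 1 mm more and hold.

send_rows(
  plan=[
    {"hand": 1,"tx": 0,"ty": 0,"tz": 0.001,"rx": 0,"ry": 0,"rz": 0},
    {"hand": 1,"tx": 0,"ty": 0,"tz": 0,"rx": 0,"ry": 0,"rz": 0},
    {"hand": 1,"tx": 0,"ty": 0,"tz": 0,"rx": 0,"ry": 0,"rz": 0},
    {"hand": 1,"tx": 0,"ty": 0,"tz": 0,"rx": 0,"ry": 0,"rz": 0},
    {"hand": 1,"tx": 0,"ty": 0,"tz": 0,"rx": 0,"ry": 0,"rz": 0},
    {"hand": 1,"tx": 0,"ty": 0,"tz": 0,"rx": 0,"ry": 0,"rz": 0},
    {"hand": 1,"tx": 0,"ty": 0,"tz": 0,"rx": 0,"ry": 0,"rz": 0},
    {"hand": 1,"tx": 0,"ty": 0,"tz": 0,"rx": 0,"ry": 0,"rz": 0},
    {"hand": 1,"tx": 0,"ty": 0,"tz": 0,"rx": 0,"ry": 0,"rz": 0},
    {"hand": 1,"tx": 0,"ty": 0,"tz": 0,"rx": 0,"ry": 0,"rz": 0},
  ],
)

```text
time_s: 10.48
eef_pos: [493.6, -62.9, 132.4]
orientation: [1.708, 2.634, 0.003]
wrist_force: [-1.9, 2.3, 11.5]
gripper_width: 0.271
grasp_force: 40.0
```

```bash
python3 -c "
from h import *
tilt(look('w8.png')[1])"
```

```text
t 10.575 p [493.6 -62.9 132.3] F [-2.5   1.99 10.76] mom [0.48 0.12 0.01] w 23.8 g 40.00246798619628
tcp in slope x -0.5 y -22.5
wrist yel [([347.1, 13.3], [335, 10, 24, 7, 113]), ([137.2, 21.2], [127, 19, 24, 6, 82]), ([108.7, 228.5], [106, 216, 7, 23, 98]), ([383.4, 229.3], [374, 217, 20, 25, 412]), ([3.7, 246.5], [0, 231, 11, 30, 209])]
scene yel [([246.2, 206.8], [243, 203, 7, 8, 47]), ([322.1, 211.0], [319, 208, 7, 7, 44])]
cap dz a,b [-18.5 -16.2] tilt (a down +) 0.011755466572761972
```

View pics/w8.png

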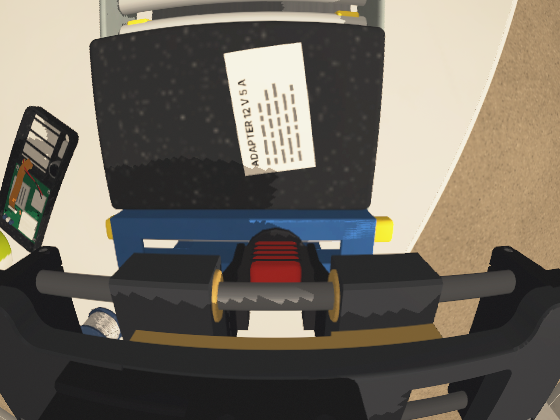

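The adapter (rows 30–208) is against the stop, with the sunk teeth visible just uphill of it at (137,21) and (347,13). I'll let the bar rise, open and withdraw.

send_rows(
  plan=[
    {"hand": 1,"tx": 0,"ty": 0,"tz": -0.005,"rx": 0,"ry": 0,"rz": 0},
    {"hand": 1,"tx": 0,"ty": 0,"tz": -0.005,"rx": 0,"ry": 0,"rz": 0},
    {"hand": 1,"tx": 0,"ty": 0,"tz": -0.005,"rx": 0,"ry": 0,"rz": 0},
    {"hand": 1,"tx": 0,"ty": 0,"tz": -0.004,"rx": 0,"ry": 0,"rz": 0},
    {"hand": 1,"tx": 0,"ty": 0,"tz": 0,"rx": 0,"ry": 0,"rz": 0},
    {"hand": 0.3,"tx": 0,"ty": 0,"tz": 0,"rx": 0,"ry": 0,"rz": 0},
    {"hand": 0.3,"tx": 0,"ty": 0,"tz": 0,"rx": 0,"ry": 0,"rz": 0},
    {"hand": 0.3,"tx": 0,"ty": 0,"tz": 0,"rx": 0,"ry": 0,"rz": 0},
    {"hand": 0.3,"tx": 0,"ty": 0,"tz": 0,"rx": 0,"ry": 0,"rz": 0},
    {"hand": 0.3,"tx": 0,"ty": 0,"tz": 0,"rx": 0,"ry": 0,"rz": 0},
  ],
)

```text
time_s: 11.82
eef_pos: [492.4, -63.0, 149.5]
orientation: [-1.71, -2.636, 0.0]
wrist_force: [-0.0, 0.1, 0.9]
gripper_width: 0.683
grasp_force: 0.0
```

send_rows(
  plan=[
    {"hand": 0.3,"tx": 0,"ty": 0,"tz": -0.01,"rx": 0,"ry": 0,"rz": 0},
    {"hand": 0.3,"tx": 0,"ty": 0,"tz": -0.02,"rx": 0,"ry": 0,"rz": 0},
    {"hand": 0.3,"tx": 0,"ty": 0,"tz": -0.03,"rx": 0,"ry": 0,"rz": 0},
    {"hand": 0.3,"tx": 0,"ty": 0,"tz": -0.03,"rx": 0,"ry": 0,"rz": 0},
    {"hand": 0.3,"tx": 0,"ty": 0,"tz": 0,"rx": 0,"ry": 0,"rz": 0},
    {"hand": 0.3,"tx": 0,"ty": 0,"tz": 0,"rx": 0,"ry": 0,"rz": 0},
    {"hand": 0.3,"tx": 0,"ty": 0,"tz": 0,"rx": 0,"ry": 0,"rz": 0},
    {"hand": 0.3,"tx": 0,"ty": 0,"tz": 0,"rx": 0,"ry": 0,"rz": 0},
  ],
)

```text
time_s: 12.82
eef_pos: [491.9, -62.9, 238.4]
orientation: [-1.709, -2.634, 0.001]
wrist_force: [0.2, 0.1, -0.1]
gripper_width: 0.698
grasp_force: 0.0
```

```bash
python3 -c "
from h import *
tilt(look('w9.png')[1])"
```

```text
t 12.925 p [492.2 -63.  238.9] F [ 0.26  0.3  -0.02] mom [ 0.05 -0.19  0.03] w 61.0 g 0.0
tcp in slope x 0.1 y -21.2
wrist yel [([325.7, 46.6], [313, 43, 24, 8, 149]), ([183.9, 49.3], [171, 46, 30, 8, 175]), ([156.9, 199.6], [149, 191, 17, 18, 268]), ([355.2, 199.3], [346, 190, 19, 19, 308]), ([32.5, 223.5], [0, 205, 59, 45, 1382])]
scene yel [([245.5, 201.5], [242, 198, 8, 8, 51]), ([322.5, 204.5], [319, 201, 7, 8, 46])]
cap dz a,b [ 1.2 -0. ] tilt (a down +) -0.006178993953236184
```

View pics/w9.png

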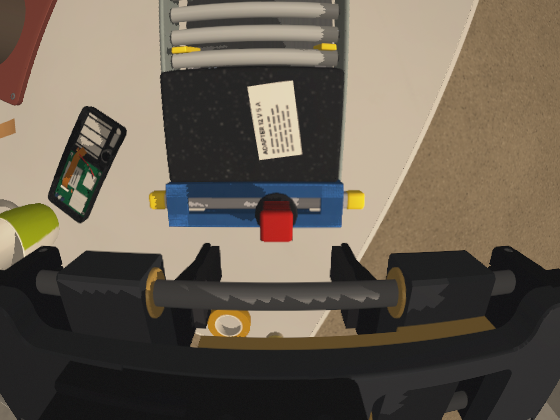

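The adapter lies flat at the stop (rows 68–183), the teeth at (184,49) and (326,47) and the caps are back up, and the gripper is clear.

```bash
python3 -c "
from station import r
print(r.job_done())"
```

```text
the job is handed in; nothing more can be done
None
```

The job is handed in: pressing the bar level, with the thumb piece about 22 mm towards end b, let the adapter roll down to the rubber stop, and the last camera check showed the bar back up and the gripper clear, though no verdict was returned.

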